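# Rack the loose bar magnet and close the keeper

### The job

Pick up the loose bar magnet lying on the tiled shelf and slide it end-on into the one empty slot of the sloping wooden rack until it is fully home like its neighbours. Then swing the rack's keeper lever right over until it lies down in its forked notch, so that the steel bar crosses the ends of all six magnets. Leave the five racked magnets, the horseshoe magnet, the bolt and the acrylic cube where they are.

Things in the scene. Friction and masses are not known exactly. Their poses are not given: they have to be found in the camera images.
- magnet: The loose bar magnet: a rectangular steel-grey bar with two painted bands, 75 long (its x) x 15 wide (its y) x 10 mm high (its z), 85 g or so, lying flat on the shelf. Origin at its centre. Both ends are alike, with a 1.2 mm bevel step over the last 2.5 mm; it may go in either end first, either face up.
- rack: Fixed wooden rack, 190 mm long along its y; origin on the shelf under it, z up. Six slots at y = -70, -42, -14, +14, +42, +70 mm slope 30 degrees: mouths high, facing its +x (away from the robot), closed ends low. Slot 17 wide, 12 high, 69 mm deep, 11 mm walls between (no room for fingers). Roof set back 15 mm from the mouth, 8 mm thick. Base board 6 mm thick, x -50 to +45. Keeper on it.
- free_slot (a point): Mouth of the one empty slot (varies), 55 mm above the shelf, on the centre line of a seated magnet (5 mm above slot floor, 7 below roof, 8.5 from each wall). x points out along the slot, 30 degrees upward; y along the rack; z square to the floor. Home: magnet centre at x = -31.5 mm, its end 6 mm out. A sprung catch drags on the bar over the last 20 mm: push 5 to 15 N on to the hard stop.
- keeper (a joint): Keeper hinge along the rack's y (rad): 0 = thrown back towards the robot, slots open; grows as the lever swings up and over towards the rack's +x; 1.5 = end stop, lever lying in its fork, steel bar across the magnet ends, 9 mm from the mouths. Starts at 0 to 0.2. Friction holds it where left (about 2 N at the knob). A magnet standing out more than 9 mm blocks it.
- keeper_knob (a point): Centre of the black ball knob, 18 mm across, at the tip of the keeper lever (8 mm steel rod), 72 mm from the hinge line and 35 mm clear of the rack's +y end; about 105 mm above the shelf when open, 95 mm when closed, then 57 mm from the pivot in the rack's +x. Can be pinched from above along the rack's y.
- keeper_pivot (a point): Point on the keeper's hinge line (which runs along the rack's y) in the plane in which the lever swings, about 47 mm above the shelf. The axes are the rack's.
- racked0: One of the five bar magnets already home in the rack (same bar as magnet, axes and origin alike; which slot it is in varies). To be left in its slot.
- racked1: One of the five bar magnets already home in the rack (same bar as magnet, axes and origin alike; which slot it is in varies). To be left in its slot.
- racked2: One of the five bar magnets already home in the rack (same bar as magnet, axes and origin alike; which slot it is in varies). To be left in its slot.
- racked3: One of the five bar magnets already home in the rack (same bar as magnet, axes and origin alike; which slot it is in varies). To be left in its slot.
- racked4: One of the five bar magnets already home in the rack (same bar as magnet, axes and origin alike; which slot it is in varies). To be left in its slot.
- horseshoe: Bystander: blue enamelled horseshoe magnet lying flat, 105 x 76 x 16 mm; origin on its underside between the arms.
- bolt: Bystander: galvanised hexagon bolt with nut, 83 mm long along its x, 21 mm high; origin on its underside below the shaft, at the head.
- cube: Bystander: clear acrylic cube, 50 mm, with a steel ball inside; origin at the centre of its underside.

How it is judged:
On the way, in this order (a step that is already met when the one before it is completed fails the run):
1. the loose magnet is fully home in the empty slot, the keeper still open (x of magnet in the frame of free_slot between -0.036 and -0.0285 m and y of magnet in the frame of free_slot between -0.0035 and 0.0035 m and z of magnet in the frame of free_slot between -0.003 and 0.004 m and angle between the x axis of magnet and the x axis of free_slot, either way round below 0.1 rad and value of joint keeper below 0.6 rad), for 0.2 s.
2. the keeper lever lies in its notch (value of joint keeper above 1.35 rad), for 0.2 s.
At the end, for the whole second after the job is handed in: Magnet at rest in the empty slot: centre 28.5 to 36 mm inside the mouth (home 31.5), within 3.5 mm sideways, -3 to +4 mm in height, 0.1 rad of the slot line; keeper at 1.35 rad or more; racked magnets within 12 mm and bystanders within 20 mm of their starts (x of magnet in the frame of free_slot between -0.036 and -0.0285 m and y of magnet in the frame of free_slot between -0.0035 and 0.0035 m and z of magnet in the frame of free_slot between -0.003 and 0.004 m and angle between the x axis of magnet and the x axis of free_slot, either way round below 0.1 rad and value of joint keeper above 1.35 rad and linear speed of magnet below 0.02 m/s and distance of each of racked0, racked1, racked2, racked3, racked4 from where it was at the start of the episode below 0.012 m and distance of each of horseshoe, bolt, cube from where it was at the start of the episode below 0.02 m); the robot touches nothing.
It fails at once if the horseshoe magnet is shifted by more than 20 mm (distance of horseshoe from where it was at the start of the episode above 0.02 m).
It fails at once if the bolt is shifted by more than 20 mm (distance of bolt from where it was at the start of the episode above 0.02 m).
It fails at once if the acrylic cube is shifted by more than 20 mm (distance of cube from where it was at the start of the episode above 0.02 m).
It fails at once if a racked magnet is shifted by more than 12 mm (distance of any of racked0, racked1, racked2, racked3, racked4 from where it was at the start of the episode above 0.012 m).
It also fails if it takes over 67 s, if anything falls off the work surface, if the arm or the gripper's body presses on something with over 40 N, if the wrist force passes 120 N, or if a joint passes its speed limit or range.

### The arm

A 6-joint arm with a two-finger parallel gripper is mounted at the origin on the work surface. World frame = base frame: x ahead of the robot, y to its left, z up, the work surface at z = 0. Lengths are in m, angles in rad, forces in N, time in s.
With the tool pointing down it reaches from about 0.25 to 0.725 m from the base axis. Payload 9.7 kg.
Tool frame: the origin (TCP) lies at the very end of the fingers, on their centre line; the grasp point (between the pads) lies ctrl.grip_point_offset behind it (ctrl.grip_point_offset is the distance from the TCP to the grasp point, in m); z points along the fingers, y is the line along which they close (so a half turn about z gives the same grasp; the last joint's range is limited). The gripper opens to 85 mm and grips with 20 to 120 N. Pads are 22 mm wide; open, the fingers measure 114 mm over their backs; the gripper's body (76 mm by 85 mm) begins 54 mm behind the grasp point. The pads swing forward as they close: fully open they stand 13 mm farther back than shut.
Start: joints at [-1.299, 0.087, 0.176, 1.66, 0, 1.571], TCP at [0.148, -0.53, 0.231] pointing down, gripper open.
Joint ranges: [-3.13, 3.13], [-0.85, 1.81], [-1.15, 1.24], [-2.2, 2.28], [-1.44, 1.52], [-3.14, 3.14]. Speed limits (rad/s): [2.22, 2.22, 2.57, 3.14, 3.14, 3.14].

### API

Orientations are given as a unit quaternion [w, x, y, z].
In Python, from cell import ctrl, imaging, workorder, status gives the robot as it stands (ctrl), with the cameras (imaging), the job (workorder) and the readings (status).
- The arm moves only by the shell command python3 steer.py 'ROWS' [FORCE]. ROWS is rows parted by semicolons, their numbers by spaces, 1 to 10 of them, each of 5 numbers: the finger opening in m, then dx, dy, dz in m, then a turn about the tool's z in rad; each row shifts and turns the commanded pose from where the row before left it, along the tool's axes as they then stand; what a row does not reach is not made up. A row lasts 1/10 s, in which the tool goes at most 0.05 m and 0.15 rad, less where a joint would pass 70% of its speed; a pose out of reach is approached as far as the arm can. The fingers move at their own pace and stop on an object; FORCE is the grip in N (left out, the last holds). Time passes only in rows, so rows that do not move let the fingers close. It prints the time, the measured TCP pose, the force, the opening and the grip force at its end.
- status.state(): the state, without advancing time (a new reading comes with each control period).
- imaging.get_image(name): name is "side" or "top" or "wrist"; returns (picture, depth): 384x512x3 uint8, red, green, blue; 384x512 float32, m along the optical axis (not along the pixel's ray), 0 where there is no reading.
- imaging.camera_info(name): a dict with "fx", "fy", "cx", "cy" (pixels), "rvec" (rotation vector, rad) and "tvec" (3), from world to camera coordinates, as OpenCV has them; the wrist camera has in their place "T_tool_cam" (4x4, takes a point from camera to tool coordinates, whose origin is the TCP and whose axes are the flange's). Camera axes: x right, y down, z forward; pixel columns grow to the right and rows downward; lengths in m; the calibration is good to about 2 mm. A picture is of the moment at which its call begins: read the wrist's pose just before it. camera_info takes no time and is no camera call.
- workorder.job_done(): hands the job in; it is judged then, once.
The state is a dict: "t": time; "qpos": joint angles; "joint_velocities": joint speeds; "joint_efforts": joint torques, N m; "position": TCP position; "tool_rot": TCP orientation; "force": force on the tool from outside, world axes, zero at the start; "wrist_torque": the same for the moment, N m; "gripper_width": finger opening in m; "grip_force": force on a finger pad.
Only numpy, scipy, OpenCV 4.12 (cv2) and the standard library are available. Lean on these libraries where they do the work, as an engineer would, in place of code of your own. Each camera call takes 0.05 s, during which the arm holds its last target. There are 200 camera calls.

## Working session

There is one attempt and no reset: what is moved stays moved. The work goes in short steps, Python scripts to look and compute and a shell command to move; the robot and the scene stay as the last step left them, time stands still between calls to the robot, and variables do not carry over. Pictures are saved under pics/ and viewed, at most 10 in all, crops included, and the job is handed in when it is done.

```bash
ls; mkdir -p pics; cat > h.py <<'E'
import numpy as np, cv2
from scipy.spatial.transform import Rotation as R
from cell import ctrl, imaging, workorder, status
def pose():
    s=status.state(); q=s["tool_rot"]; return np.array(s["position"]),R.from_quat([q[1],q[2],q[3],q[0]]).as_matrix()
def snap(n):
    p,Rt=pose(); im,d=imaging.get_image(n); i=imaging.camera_info(n)
    if n=="wrist":
        T=np.array(i["T_tool_cam"]); Rc=Rt@T[:3,:3]; c=p+Rt@T[:3,3]
    else:
        Rw=cv2.Rodrigues(np.array(i["rvec"],float))[0]; Rc=Rw.T; c=-Rw.T@np.array(i["tvec"]).ravel()
    np.savez(f"pics/{n}.npz",im=im,d=d,Rc=Rc,c=c,k=[i["fx"],i["fy"],i["cx"],i["cy"]])
    return im,d
def load(n):
    return dict(np.load(f"pics/{n}.npz"))
def ray(S,u,v):
    fx,fy,cx,cy=S["k"]; return S["Rc"]@np.array([(u-cx)/fx,(v-cy)/fy,1.0])
def onplane(S,u,v,z):
    r=ray(S,u,v); return S["c"]+r*(z-S["c"][2])/r[2]
def dpt(S,u,v):
    d=S["d"][int(round(v)),int(round(u))]; return S["c"]+ray(S,u,v)*d
def cross(S1,a,S2,b):
    r1=ray(S1,*a);r2=ray(S2,*b);A=np.stack([r1,-r2],1);t=np.linalg.lstsq(A,S2["c"]-S1["c"],rcond=None)[0]
    p,q=S1["c"]+r1*t[0],S2["c"]+r2*t[1]; return (p+q)/2,np.linalg.norm(p-q)
def proj(S,P):
    x=S["Rc"].T@(np.array(P)-S["c"]); fx,fy,cx,cy=S["k"]; return [fx*x[0]/x[2]+cx,fy*x[1]/x[2]+cy]
E
python3 - <<'E'
from h import *
print(status.state(),ctrl.grip_point_offset)
for n in("top","side"):
    im,d=snap(n); cv2.imwrite(f"pics/{n}0.png",cv2.resize(im[:,:,::-1],(800,600),interpolation=cv2.INTER_CUBIC)); print(n,load(n)["c"],load(n)["Rc"].round(3).tolist(),load(n)["k"])
E
```

```text
cell.py
pics
steer.py
{'t': 0.0, 'qpos': array([-1.29902527e+00,  8.74417521e-02,  1.75084832e-01,  1.65978262e+00,
       -1.53635457e-06,  1.57084106e+00]), 'joint_velocities': array([-0.00068582, -0.00033071, -0.0002132 , -0.00111321, -0.00035964,
        0.0004156 ]), 'joint_efforts': array([ 1.35141348e-03, -5.20400620e+01,  4.64796853e+01,  1.67515530e-02,
        1.65986648e-05,  8.98077388e-06]), 'position': array([ 0.14757593, -0.529582  ,  0.23056784]), 'tool_rot': array([-6.65308590e-04,  9.90784565e-01,  1.35445542e-01, -9.17568811e-05]), 'force': array([-0.29285187, -0.4149157 , -0.85195757]), 'wrist_torque': array([-0.02028943, -0.03776918, -0.08232446]), 'grip_force': 0.0, 'gripper_width': 0.08519406426676705} 0.0187
top [ 0.45380673 -0.04468552  0.81922017] [[0.023, -0.983, 0.185], [-1.0, -0.025, -0.006], [0.011, -0.185, -0.983]] [387.24201727 387.24201727 249.54650578 184.87781181]
side [0.03383694 0.49475898 0.84579853] [[-0.707, -0.493, 0.507], [-0.707, 0.501, -0.499], [-0.008, -0.711, -0.703]] [450.38462418 450.38462418 258.13529559 192.11852961]
```

View pics/top0.png

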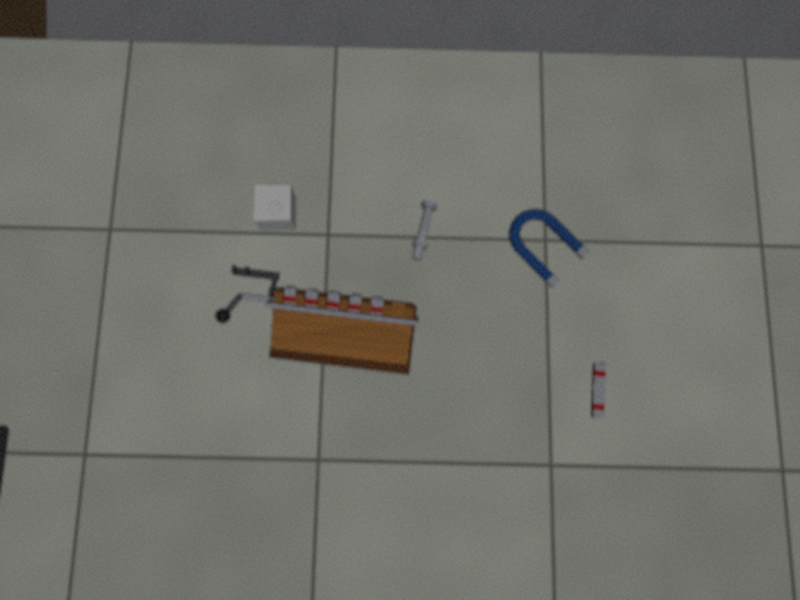

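View pics/side0.png

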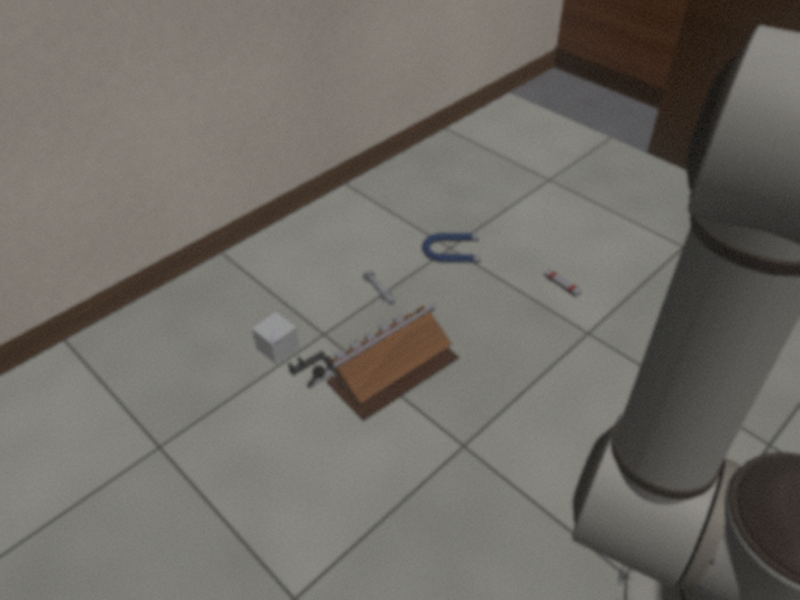

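Top view: rack around (345,330), with five magnet ends at x=290–377. The empty slot is rightmost, near (399,310), at rack −y. The knob is at (222,315), and the loose magnet runs from (600,365) to (598,415). The side view agrees.

```bash
python3 - <<'E'
from h import *
S=load("top"); f=.64
for n,(u,v),z in [("magA",(600,364),.01),("magB",(598,416),.01),("knob",(222,315),.105),("rackbackL",(270,356),.006),("rackbackR",(408,372),.006),("free",(399,310),.055),("rk1",(290,297),.055),("horse",(545,245),.01),("bolt",(424,230),.01),("cube",(272,205),.05),("roofBL",(272,350),.03),("roofBR",(409,363),.03),("forktip",(235,270),.05)]:
    print(n,onplane(S,u*f,v*f,z).round(3), dpt(S,u*f,v*f).round(3))
hsv=cv2.cvtColor(S["im"],cv2.COLOR_RGB2HSV)
Q=load("side"); print("knob side",)
for u,v in [(319,372)]: print(cross(S,(222*f,315*f),Q,(u*f,v*f)))
print(imaging.camera_info("wrist"))
E
python3 steer.py '0.085 0.046 -0.013 0.01 0;0.085 0.046 -0.013 0.01 0;0.085 0.046 -0.013 0.01 0;0.085 0.046 -0.013 0.01 0;0.085 0.046 -0.013 0.01 0;0.085 0.046 -0.013 0.01 0;0.085 0.046 -0.013 0.01 0;0.085 0.046 -0.013 0.01 0;0.085 0 0 0 0;0.085 0 0 0 0' 40
python3 steer.py '0.085 0 0 0 0.12;0.085 0 0 0 0.12;0.085 0 0 0 0.12;0.085 0 0 0 0;0.085 0 0 0 0'
cat >> h.py <<'E'
def yaw(): Rt=pose()[1]; return np.arctan2(Rt[1,0],Rt[0,0])
def delta(target): p,Rt=pose(); return (Rt.T@(np.array(target)-p)).round(4)
E
python3 - <<'E'
from h import *
im,d=snap("wrist"); cv2.imwrite("pics/w1.png",cv2.resize(im[:,:,::-1],(800,600)))
print(pose(),yaw())
for n in("wrist","top"):
    S=load(n); h=cv2.cvtColor(S["im"],cv2.COLOR_RGB2HSV)
    m=(((h[:,:,0]<8)|(h[:,:,0]>172))&(h[:,:,1]>120)&(h[:,:,2]>60)).astype(np.uint8)
    N,l,st,ce=cv2.connectedComponentsWithStats(m)
    for i in range(1,N):
        if st[i,4]>12: print(n,st[i].tolist(),ce[i].round(1),onplane(S,*ce[i],.01).round(4),dpt(S,*ce[i]).round(4))
E
```

```text
t: 1.1
position: [0.4746, -0.3299, 0.1504]
tool_rot: [-0.0, 0.991, 0.137, -0.001]
force: [-0.6, 0.6, -1.3]
gripper_width: 0.0851
grip_force: 0.0
t: 1.6
position: [0.4734, -0.3316, 0.1516]
tool_rot: [0.0, 0.999, -0.043, 0.0]
force: [-0.6, -0.5, 0.0]
gripper_width: 0.0851
grip_force: 0.0
(array([ 0.47361393, -0.33145536,  0.15156619]), array([[ 9.96291828e-01, -8.60381528e-02,  1.75014751e-04],
       [-8.60381090e-02, -9.96291817e-01, -2.43621829e-04],
       [ 1.95326536e-04,  2.27660499e-04, -9.99999955e-01]])) -0.0861446161826726
wrist [239, 151, 14, 7, 88] [245.4 153.7] [ 0.4983 -0.3304  0.01  ] [ 0.4981 -0.3304  0.0086]
wrist [240, 194, 13, 5, 65] [246. 196.] [ 0.4544 -0.3272  0.01  ] [ 0.454  -0.3272  0.0088]
top [181, 190, 9, 3, 21] [184.9 191. ] [0.5894 0.0866 0.01  ] [0.5815 0.0789 0.0575]
top [195, 191, 9, 4, 23] [198.9 192.8] [0.5862 0.0569 0.01  ] [0.579  0.0515 0.0536]
top [209, 193, 8, 4, 22] [212.5 194.5] [0.5833 0.028  0.01  ] [0.5763 0.024  0.0539]
top [223, 195, 8, 3, 21] [226.4 196. ] [ 0.5807 -0.0014  0.01  ] [ 0.5738 -0.0038  0.0541]
top [237, 196, 8, 4, 22] [240.7 197.8] [ 0.5778 -0.0318  0.01  ] [ 0.5711 -0.0324  0.0531]
top [380, 238, 7, 3, 17] [383.4 238.8] [ 0.4989 -0.3307  0.01  ] [ 0.4989 -0.3308  0.0098]
top [379, 259, 7, 3, 20] [382. 260.] [ 0.4555 -0.3262  0.01  ] [ 0.4555 -0.3267  0.0087]
```

View pics/w1.png

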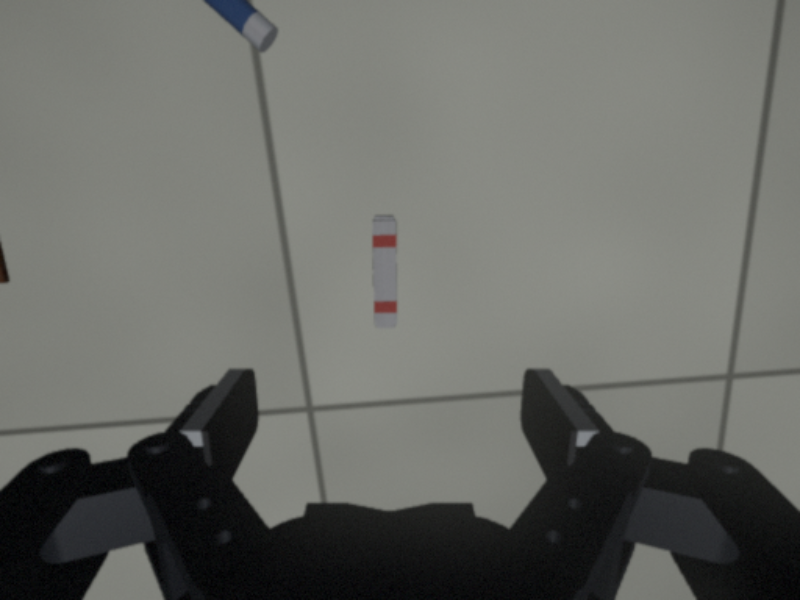

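```bash
python3 -c "
from h import *
print(delta([.484,-.3294,.003]))"
```

```text
[ 0.0101 -0.003   0.1486]
```

```bash
python3 steer.py '0.045 0.01 -0.003 0.03 -0.013;0.045 0 0 0.04 0;0.045 0 0 0.04 0;0.045 0 0 0.025 0;0.045 0 0 0.0135 0;0.045 0 0 0 0;0.045 0 0 0 0;0.0 0 0 0 0;0.0 0 0 0 0;0.0 0 0 0 0' 40
python3 steer.py '0 0 0 0 0;0 0 0 0 0;0 0 0 0 0'
```

```text
t: 2.65
position: [0.4852, -0.3293, 0.0045]
tool_rot: [0.001, 0.999, -0.038, 0.001]
force: [-0.7, 0.0, 6.7]
gripper_width: 0.0136
grip_force: 39.4
t: 2.95
position: [0.4852, -0.3293, 0.0045]
tool_rot: [0.001, 0.999, -0.038, 0.001]
force: [-0.6, 0.8, 5.9]
gripper_width: 0.0133
grip_force: 39.3
```

```bash
python3 steer.py '0 0 0 -0.02 0;0 0 0 -0.03 0;0 0 0 -0.04 0;0 0 -0.045 -0.04 0;0 0 -0.045 -0.04 0;0 0 -0.045 -0.03 0;0 0 -0.045 0 0;0 0 -0.045 0 0;0 0 -0.045 0 0;0 -0.01 -0.04 0 0.015'
python3 steer.py '0 0 0 0 0;0 0 0 0 0;0 0 0 0 0'
python3 - <<'E'
from h import *
im,d=snap("wrist"); cv2.imwrite("pics/w2.png",cv2.resize(im[:,:,::-1],(800,600)))
print(pose(),yaw())
S=load("wrist"); h=cv2.cvtColor(S["im"],cv2.COLOR_RGB2HSV)
m=(((h[:,:,0]<6)|(h[:,:,0]>172))&(h[:,:,1]>140)&(h[:,:,2]>60)).astype(np.uint8)
N,l,st,ce=cv2.connectedComponentsWithStats(m)
for i in range(1,N):
    if st[i,4]>12: print(st[i].tolist(),ce[i].round(1),dpt(S,*ce[i]).round(4))
E
```

```text
t: 3.95
position: [0.4964, -0.0393, 0.1874]
tool_rot: [-0.002, 0.999, -0.041, 0.001]
force: [0.7, 0.5, -0.9]
gripper_width: 0.0135
grip_force: 39.4
t: 4.25
position: [0.4962, -0.0422, 0.1872]
tool_rot: [-0.001, 0.999, -0.043, 0.0]
force: [0.2, 0.1, -0.6]
gripper_width: 0.0134
grip_force: 39.4
(array([ 0.49617334, -0.0424682 ,  0.18706619]), array([[ 9.96278096e-01, -8.61956228e-02,  5.19363958e-04],
       [-8.61967654e-02, -9.96273989e-01,  2.87332124e-03],
       [ 2.69761089e-04, -2.90739450e-03, -9.99995737e-01]])) -0.08630386560577841
[99, 99, 18, 7, 104] [107.7 101.8] [0.5807 0.0806 0.0545]
[130, 100, 18, 6, 100] [138.7 102.5] [0.5777 0.0524 0.0547]
[161, 100, 17, 6, 100] [169.2 102.5] [0.5754 0.0246 0.0544]
[192, 101, 17, 6, 90] [199.8 103.2] [ 0.5724 -0.0032  0.0541]
[222, 101, 17, 6, 101] [230.1 103.5] [ 0.5698 -0.031   0.0559]
[235, 216, 28, 12, 300] [249.1 221.9] [ 0.509  -0.0434  0.1917]
[236, 291, 27, 10, 254] [249.1 295.4] [ 0.4658 -0.0398  0.1929]
```

View pics/w2.png

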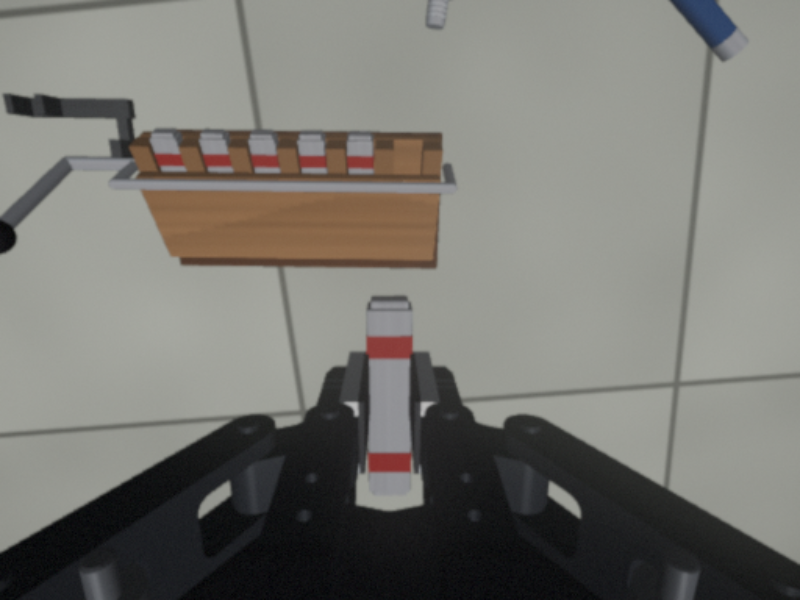

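The view shows the bar held, outer end at (390,300), with racked ends at y≈135–170. The free slot is at (408,150), and the roof's low edge runs from (170,257) to (437,262). The knob is at (5,237).

```bash
python3 - <<'E'
from h import *
S=load("wrist");T=load("top")
P=lambda u,v:dpt(S,u,v)
A=np.array([P(u,v) for u in range(115,272,3) for v in range(126,158,2)])
c=A.mean(0); 
for _ in range(3):
    U=np.linalg.svd(A-A.mean(0))[2][2]; U*=np.sign(U[2]); r=(A-A.mean(0))@U; A=A[abs(r)<.004]
print("roof n",U,np.degrees(np.arccos(U[2])),"yaw",np.arctan2(-U[1],-U[0]),np.arctan2(U[1],U[0]),len(A),r.std(),A.mean(0))
# height profile down columns
for u in (150,200,260):
    print(u,[(v,*P(u,v)[[0,2]].round(3)) for v in range(84,180,4)])
print("free col",[(v,*P(261,v).round(4)) for v in range(80,118,2)])
hs=lambda S:(lambda h:(((h[:,:,0]<6)|(h[:,:,0]>172))&(h[:,:,1]>120)&(h[:,:,2]>60)).astype(np.uint8))(cv2.cvtColor(S["im"],cv2.COLOR_RGB2HSV))
def cs(S,f):
    N,l,st,ce=cv2.connectedComponentsWithStats(hs(S)); return sorted([tuple(ce[i]) for i in range(1,N) if st[i,4]>12 and f(ce[i])])
a=cs(S,lambda c:c[1]<120); b=cs(T,lambda c:c[1]<210)
X=np.array([cross(S,p,T,q)[0] for p,q in zip(a,b)]); print(X.round(4),[cross(S,p,T,q)[1].round(4) for p,q in zip(a,b)])
k=np.polyfit(X[:,1],X[:,0],1); print("yaw from bands",np.arctan(-k[0])," next:",(X[-1]+(X[-1]-X[0])/4).round(4))
E
```

```text
roof n [-0.5192569   0.04980301  0.85316583] 31.442309697303674 yaw -0.09561958566012958 3.0459730679296637 252 0.0005131299517346825 [0.53706147 0.0107464  0.04483733]
150 [(84, np.float64(0.597), np.float64(0.004)), (88, np.float64(0.59), np.float64(0.049)), (92, np.float64(0.586), np.float64(0.057)), (96, np.float64(0.582), np.float64(0.061)), (100, np.float64(0.579), np.float64(0.056)), (104, np.float64(0.575), np.float64(0.056)), (108, np.float64(0.572), np.float64(0.054)), (112, np.float64(0.568), np.float64(0.057)), (116, np.float64(0.565), np.float64(0.074)), (120, np.float64(0.562), np.float64(0.074)), (124, np.float64(0.558), np.float64(0.054)), (128, np.float64(0.554), np.float64(0.054)), (132, np.float64(0.55), np.float64(0.051)), (136, np.float64(0.546), np.float64(0.048)), (140, np.float64(0.542), np.float64(0.046)), (144, np.float64(0.538), np.float64(0.044)), (148, np.float64(0.534), np.float64(0.04)), (152, np.float64(0.53), np.float64(0.038)), (156, np.float64(0.525), np.float64(0.036)), (160, np.float64(0.521), np.float64(0.033)), (164, np.float64(0.516), np.float6
[... 3189 characters left out ...]
oat64(0.5651), np.float64(-0.0594), np.float64(0.0425)), (108, np.float64(0.5633), np.float64(-0.0594), np.float64(0.0413)), (110, np.float64(0.5614), np.float64(-0.0593), np.float64(0.0387)), (112, np.float64(0.5598), np.float64(-0.0586), np.float64(0.0533)), (114, np.float64(0.5582), np.float64(-0.0584), np.float64(0.057)), (116, np.float64(0.5565), np.float64(-0.0581), np.float64(0.0602))]
[[ 0.5806  0.0785  0.0593]
 [ 0.578   0.051   0.0593]
 [ 0.5751  0.0234  0.0596]
 [ 0.5726 -0.0041  0.0605]
 [ 0.5695 -0.0318  0.0649]] [np.float64(0.0009), np.float64(0.0004), np.float64(0.0005), np.float64(0.0007), np.float64(0.001)]
yaw from bands -0.09978677090989493  next: [ 0.5667 -0.0594  0.0663]
```

Rack yaw is about −0.096. The free mouth is at about (0.578,−0.0605,0.055), and the text's 55 mm agrees with the measured floor. The tool can't pitch, so I'll tilt the bar in the grip by pressing its outer end onto the back of the roof, which slopes at 30°.

```bash
python3 steer.py '0 -0.005 0 0.03 0.01;0 0 0 0.04 0;0 0 0 0.04 0;0 0 0 0.022 0;0 0 0 0 0;0 0 0 0 0' 20
python3 steer.py '0 0 0 0.004 0;0 0 0 0.004 0;0 0 0 0 0'; python3 steer.py '0 0 0 0.004 0;0 0 0 0.003 0;0 0 0 0 0'
```

```text
t: 4.9
position: [0.4911, -0.0441, 0.0556]
tool_rot: [-0.002, 0.999, -0.046, 0.0]
force: [1.0, -0.1, -0.3]
gripper_width: 0.0138
grip_force: 41.0
t: 5.2
position: [0.492, -0.0435, 0.049]
tool_rot: [-0.002, 0.999, -0.045, 0.002]
force: [-3.9, -0.2, 9.6]
gripper_width: 0.0133
grip_force: 43.2
t: 5.5
position: [0.4917, -0.0435, 0.0424]
tool_rot: [-0.002, 0.999, -0.045, 0.002]
force: [-6.2, -0.9, 13.4]
gripper_width: 0.0134
grip_force: 47.1
```

```bash
python3 steer.py '0 0 0 0.004 0;0 0 0 0.004 0;0 0 0 0 0';python3 steer.py '0 0 0 0.003 0;0 0 0 0 0'
python3 - <<'E'
from h import *
im,d=snap("wrist"); cv2.imwrite("pics/w3.png",cv2.resize(im[:,:,::-1],(800,600)))
S=load("wrist"); print(pose()[0])
for u in (249,): print([(v,*dpt(S,u,v)[[0,2]].round(4)) for v in range(160,330,8)])
E
```

```text
t: 5.8
position: [0.4921, -0.0436, 0.0346]
tool_rot: [-0.002, 0.999, -0.045, 0.002]
force: [-4.9, -1.5, 13.8]
gripper_width: 0.0134
grip_force: 51.4
t: 6.0
position: [0.4924, -0.0437, 0.0321]
tool_rot: [-0.002, 0.999, -0.045, 0.002]
force: [-7.2, -1.0, 17.0]
gripper_width: 0.0135
grip_force: 53.2
[ 0.49240448 -0.04366192  0.03211814]
[(160, np.float64(0.5394), np.float64(0.0489)), (168, np.float64(0.5354), np.float64(0.0471)), (176, np.float64(0.5311), np.float64(0.0444)), (184, np.float64(0.5268), np.float64(0.0424)), (192, np.float64(0.5218), np.float64(0.0389)), (200, np.float64(0.5166), np.float64(0.0355)), (208, np.float64(0.5189), np.float64(0.054)), (216, np.float64(0.5166), np.float64(0.058)), (224, np.float64(0.5131), np.float64(0.0585)), (232, np.float64(0.5077), np.float64(0.0548)), (240, np.float64(0.5012), np.float64(0.0496)), (248, np.float64(0.4939), np.float64(0.0434)), (256, np.float64(0.4862), np.float64(0.0376)), (264, np.float64(0.4775), np.float64(0.0309)), (272, np.float64(0.467), np.float64(0.0221)), (280, np.float64(0.4467), np.float64(-0.0004)), (288, np.float64(0.4407), np.float64(0.0002)), (296, np.float64(0.4332), np.float64(-0.0013)), (304, np.float64(0.4268), np.float64(-0.0009)), (312, np.float64(0.4205), np.float64(-0.0004)), (320, np.float64(0.4131), np.float64(-0.0011)), (328, np.float64(0.5016), np.float64(0.1067))]
```

View pics/w3.png

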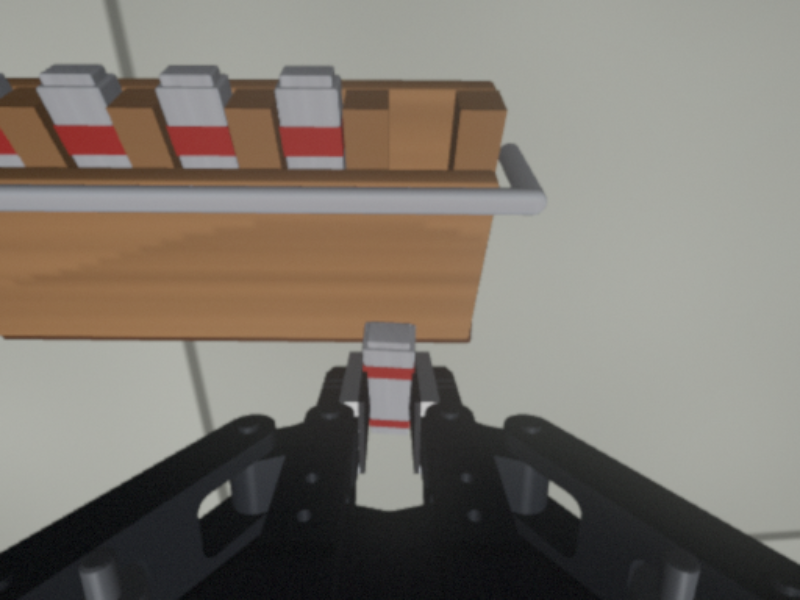

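The bar tilted, and the depth slope is 39°, so it went too far. I'll back off and press the inner end on the shelf to bring it to 30°.

```bash
python3 steer.py '0 -0.01 0 -0.003 0;0 -0.02 0 0 0;0 -0.02 0 0 0;0 0 0 0 0;0 0 0 0 0'
python3 steer.py '0 0 0 0.004 0;0 0 0 0.004 0;0 0 0 0.002 0;0 0 0 0 0;0 0 0 0 0'
cat >> h.py <<'E'
def bar():
    snap("wrist"); S=load("wrist"); p,Rt=pose(); fx,fy,cx,cy=S["k"]
    A=[]
    for u in range(242,257,2):
        for v in range(190,330): 
            q=Rt.T@(dpt(S,u,v)-p)
            if -.012<q[2]*-1+0<.05 or True: A.append(q)
    A=np.array(A); A=A[(abs(A[:,2])<.06)&(abs(A[:,0])<.02)&(abs(A[:,1])<.006)]
    k=np.polyfit(A[:,0],-A[:,2],1)
    for _ in range(4):
        r=-A[:,2]-np.polyval(k,A[:,0]); A=A[abs(r)<.003]; k=np.polyfit(A[:,0],-A[:,2],1)
    a=np.arctan(k[0]); print("tilt deg",np.degrees(a),"centre line above TCP at x=0",k[1]-.005/np.cos(a),len(A))
    h=cv2.cvtColor(S["im"],cv2.COLOR_RGB2HSV)
    m=(((h[:,:,0]<6)|(h[:,:,0]>172))&(h[:,:,1]>140)&(h[:,:,2]>60)).astype(np.uint8)
    N,l,st,ce=cv2.connectedComponentsWithStats(m)
    for i in range(1,N):
        if st[i,4]>40 and abs(ce[i][0]-249)<12: print("band",ce[i].round(1),(Rt.T@(dpt(S,*ce[i])-p)).round(4))
E
python3 -c "
from h import *
bar()"
```

```text
t: 6.55
position: [0.4415, -0.0387, 0.0326]
tool_rot: [-0.003, 0.999, -0.045, 0.001]
force: [0.4, 0.2, -0.6]
gripper_width: 0.0137
grip_force: 50.8
t: 7.05
position: [0.4424, -0.0388, 0.0229]
tool_rot: [-0.002, 0.999, -0.045, 0.001]
force: [1.9, -0.9, 8.5]
gripper_width: 0.0131
grip_force: 51.7
tilt deg 33.46660364644325 centre line above TCP at x=0 0.0037558003912824276 69
band [248.4 236.5] [ 0.0113 -0.0002 -0.0185]
band [248.6 273.3] [-0.025  -0.0001  0.0076]
```

```bash
python3 steer.py '0 0 0 0.003 0;0 0 0 0 0;0 0 0 0 0'; python3 -c "
from h import *
bar()"
```

```text
t: 7.4
position: [0.4438, -0.0391, 0.0211]
tool_rot: [-0.002, 0.999, -0.045, 0.003]
force: [2.5, -1.5, 14.6]
gripper_width: 0.0136
grip_force: 52.7
tilt deg 31.0902566844243 centre line above TCP at x=0 0.004240357010199657 97
band [249.  235.6] [ 0.0113  0.     -0.0176]
band [248.6 275.6] [-0.0248 -0.      0.0049]
```

```bash
python3 steer.py '0 0 0 -0.01 0;0 0 0 -0.04 0;0 0 0 -0.045 0;0 0 0 -0.045 0;0 0.045 0 0 0;0 0.045 0 0 0;0 0.045 0 0 0;0 0.04 0 0 0;0 0 0 0 0;0 0 0 0 0' 60
python3 - <<'E'
from h import *
print(delta([.624,-.0648,.0776]),yaw()); bar()
E
```

```text
t: 8.45
position: [0.6153, -0.0551, 0.157]
tool_rot: [-0.003, 0.999, -0.045, -0.002]
force: [0.2, -0.2, -0.6]
gripper_width: 0.0132
grip_force: 59.0
[0.0098 0.0093 0.0794] -0.0906088917285141
tilt deg 34.18265462087071 centre line above TCP at x=0 0.00280141046863129 366
band [247.9 236.1] [ 0.0119 -0.0005 -0.017 ]
band [248.6 274.5] [-0.0251 -0.0001  0.0084]
```

```bash
python3 steer.py '0 0.01 0.009 0.02 0.005;0 0 0 0.03 0;0 0 0 0.01 0;0 0 0 0 0;0 0 0 0 0;0 0 0 0 0'
python3 - <<'E'
from h import *
print(pose()[0],delta([.6209,-.0646,.0817]),yaw()); bar(); S=load("wrist"); cv2.imwrite("pics/w4.png",cv2.resize(S["im"][:,:,::-1],(800,600),interpolation=cv2.INTER_CUBIC))
E
```

```text
t: 9.1
position: [0.6249, -0.0646, 0.1009]
tool_rot: [-0.003, 0.999, -0.048, 0.001]
force: [0.6, -0.1, -0.8]
gripper_width: 0.0133
grip_force: 59.0
[ 0.62493724 -0.0646207   0.10093745] [-0.0041  0.0005  0.0192] -0.09538407590375611
tilt deg 34.25622488191342 centre line above TCP at x=0 0.004374129430485305 367
band [248.  236.2] [ 0.011  -0.0004 -0.0179]
band [248.9 274.5] [-0.0249  0.0001  0.006 ]
```

View pics/w4.png

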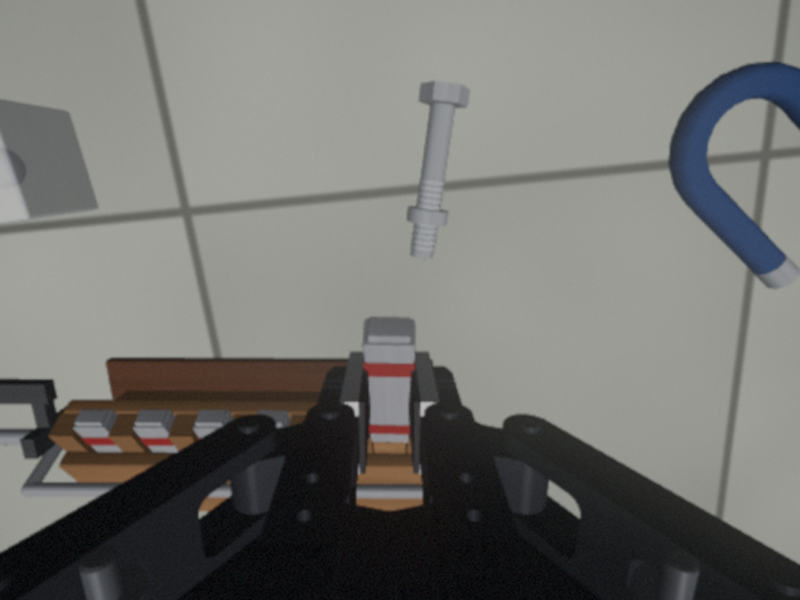

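The bar is tilted and the slot walls show just below its lower end, around (390,450). I'll zoom in to check the sideways fit.

```bash
python3 - <<'E'
from h import *
S=load("wrist"); c=S["im"][265:330,215:285,::-1]; cv2.imwrite("pics/w4c.png",cv2.resize(np.clip(c*1.6,0,255).astype(np.uint8),(646,600),interpolation=cv2.INTER_CUBIC))
E
```

```text
(no output)
```

View pics/w4c.png

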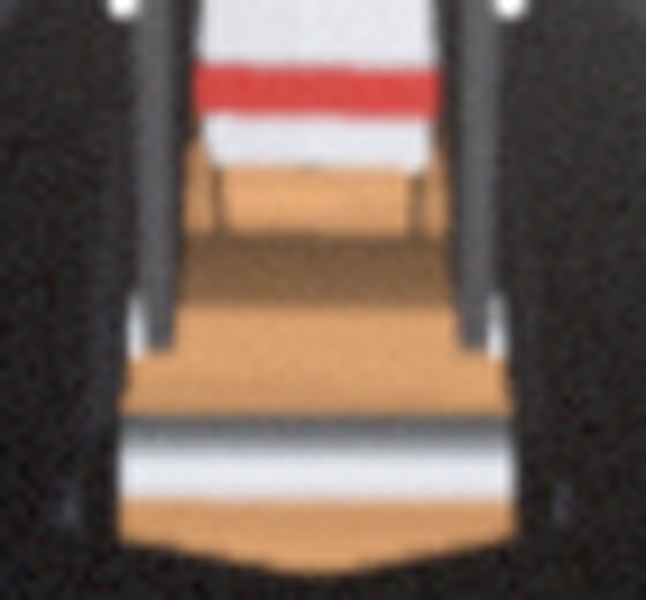

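```bash
python3 steer.py '0 -0.004 0.0004 0.01 0;0 0 0 0.009 0;0 0 0 0 0;0 0 0 0 0'
python3 steer.py '0 -0.0043 0 0.0025 0;0 -0.0043 0 0.0025 0;0 -0.0043 0 0.0025 0;0 0 0 0 0'
python3 steer.py '0 -0.0043 0 0.0025 0;0 0 0 0 0'
```

```text
t: 9.55
position: [0.6201, -0.0646, 0.0793]
tool_rot: [-0.003, 0.999, -0.048, -0.0]
force: [0.5, -0.1, -0.4]
gripper_width: 0.013
grip_force: 59.0
t: 9.95
position: [0.6068, -0.0633, 0.0721]
tool_rot: [-0.003, 0.999, -0.048, -0.0]
force: [1.1, -0.0, 1.0]
gripper_width: 0.0134
grip_force: 59.0
t: 10.15
position: [0.6028, -0.0628, 0.0697]
tool_rot: [-0.003, 0.999, -0.048, -0.0]
force: [-0.1, -1.0, -0.5]
gripper_width: 0.0133
grip_force: 59.0
```

```bash
python3 steer.py '0 -0.0043 0 0.002 0;0 -0.0043 0 0.002 0;0 0 0 0 0'
python3 steer.py '0 -0.0043 0 0.0025 0;0 0 0 0 0'
python3 -c "
from h import *
bar();print(pose()[0])"
```

```text
t: 10.45
position: [0.5941, -0.062, 0.0655]
tool_rot: [-0.003, 0.999, -0.048, -0.0]
force: [-0.9, -0.8, -2.6]
gripper_width: 0.0128
grip_force: 58.9
t: 10.65
position: [0.5901, -0.0616, 0.0631]
tool_rot: [-0.003, 0.999, -0.048, -0.0]
force: [0.1, -0.4, -3.0]
gripper_width: 0.0132
grip_force: 58.8
tilt deg 34.53273584832364 centre line above TCP at x=0 0.004170761782925707 365
band [248.4 236.4] [ 0.0113 -0.0002 -0.0184]
band [249.  274.4] [-0.0249  0.0002  0.0063]
[ 0.59015423 -0.061613    0.0631248 ]
```

```bash
python3 steer.py '0 0.0035 0 -0.002 0;0 0 0 0.001 0;0 0 0 0 0'
python3 steer.py '0.02 0 0 0 0;0.02 0 0 0 0;0.02 0 0 0 0;0.02 0 0 0 0'
python3 -c "
from h import *
bar();print(pose()[0]); S=load('wrist'); cv2.imwrite('pics/w5.png',cv2.resize(S['im'][:,:,::-1],(800,600)))"
```

```text
t: 11.0
position: [0.5942, -0.062, 0.0645]
tool_rot: [-0.003, 0.999, -0.048, 0.0]
force: [-0.1, -0.2, -1.1]
gripper_width: 0.0133
grip_force: 58.9
t: 11.4
position: [0.594, -0.062, 0.0645]
tool_rot: [-0.003, 0.999, -0.048, 0.0]
force: [-0.3, -0.2, -0.4]
gripper_width: 0.0197
grip_force: 0.0
tilt deg 24.552283631046933 centre line above TCP at x=0 -0.0024368340933466318 426
band [247.1 224.7] [ 0.0135 -0.0009 -0.0098]
band [249.4 274.5] [-0.0266  0.0004  0.0089]
[ 0.59397544 -0.06198553  0.06449533]
```

View pics/w5.png

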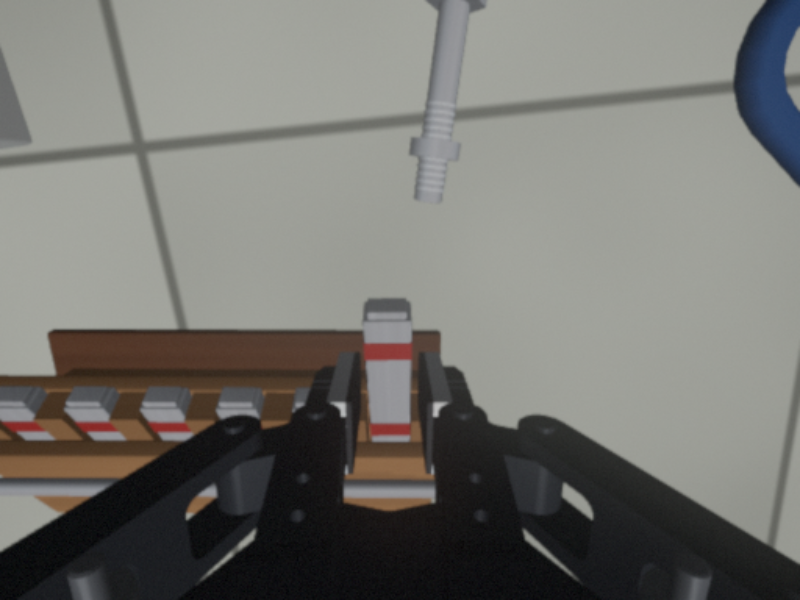

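```bash
python3 steer.py '0.024 0.009 0 -0.004 0;0.024 0.0095 0 0 0;0.024 0 0 0 0;0.024 0 0 0 0;0 0 0 0 0;0 0 0 0 0;0 0 0 0 0;0 0 0 0 0' 40
python3 steer.py '0 -0.0005 0 -0.003 0;0 -0.0043 0 0.0025 0;0 -0.0043 0 0.0025 0;0 0 0 0 0'
python3 -c "
from h import *
bar()"
```

```text
t: 12.25
position: [0.6121, -0.0638, 0.0683]
tool_rot: [-0.003, 0.999, -0.048, -0.0]
force: [-0.5, -0.0, -1.6]
gripper_width: 0.0136
grip_force: 40.8
t: 12.65
position: [0.6036, -0.0629, 0.0664]
tool_rot: [-0.003, 0.999, -0.048, 0.001]
force: [3.6, -0.4, -4.4]
gripper_width: 0.013
grip_force: 40.2
tilt deg 23.49632525354029 centre line above TCP at x=0 0.0013325675242000113 323
band [248.6 253.6] [-0.0053 -0.0002 -0.0046]
band [248.8 292.9] [-0.0431  0.0001  0.014 ]
```

```bash
python3 steer.py '0 0 0 -0.003 0;0 -0.0035 0 0.001 0;0 -0.0043 0 0.002 0;0 0 0 0 0'
python3 -c "
from h import *
bar()"
```

```text
t: 13.1
position: [0.5958, -0.0621, 0.0667]
tool_rot: [-0.003, 0.999, -0.048, 0.001]
force: [3.6, 0.0, -3.8]
gripper_width: 0.0134
grip_force: 39.7
tilt deg 27.012590108830334 centre line above TCP at x=0 0.0006194389419461885 309
band [248.7 251.5] [-0.0032 -0.0001 -0.0062]
```

```bash
python3 steer.py '0 -0.0035 0 0.002 0;0 0 0 0 0;0.022 0 0 0 0;0.022 0 0 0 0;0.022 0 0 0 0;0.022 0.005 0 -0.02 0;0.022 0.015 0 -0.02 0;0.022 0.015 0 0 0;0 0 0 0 0;0 0 0 0 0'
python3 - <<'E'
from h import *
bar(); print(pose()[0],delta([.578+.0438,-.0605-.0042,.071])); S=load("wrist")
print([(v,*dpt(S,249,v).round(4)) for v in range(240,330,3)]); cv2.imwrite('pics/w6.png',cv2.resize(S['im'][:,:,::-1],(800,600)))
E
```

```text
t: 14.15
position: [0.6263, -0.0653, 0.1038]
tool_rot: [-0.003, 0.999, -0.048, -0.001]
force: [-0.4, -1.1, -0.5]
gripper_width: 0.0002
grip_force: 0.0
tilt deg -44.06934872348914 centre line above TCP at x=0 0.032825735749428986 137
[ 0.62603572 -0.06523405  0.1037054 ] [-0.0042  0.      0.0327]
[(240, np.float64(0.6364), np.float64(-0.0664), np.float64(0.1236)), (243, np.float64(0.6365), np.float64(-0.0664), np.float64(0.1269)), (246, np.float64(0.6367), np.float64(-0.0665), np.float64(0.1301)), (249, np.float64(0.6372), np.float64(-0.0665), np.float64(0.1338)), (252, np.float64(0.6365), np.float64(-0.0665), np.float64(0.1352)), (255, np.float64(0.6368), np.float64(-0.0665), np.float64(0.1383)), (258, np.float64(0.637), np.float64(-0.0665), np.float64(0.1411)), (261, np.float64(0.6351), np.float64(-0.0663), np.float64(0.1402)), (264, np.float64(0.6337), np.float64(-0.0662), np.float64(0.1402)), (267, np.float64(0.6329), np.float64(-0.0661), np.float64(0.1412)), (270, np.float64(0.6313), np.float64(-0.066), np.float64(0.1409)), (273, np.float64(0.6303), np.float64(-0.0659), np.float6
[... 532 characters left out ...]
, np.float64(0.1415)), (300, np.float64(0.6166), np.float64(-0.0646), np.float64(0.1407)), (303, np.float64(0.6146), np.float64(-0.0644), np.float64(0.14)), (306, np.float64(0.5449), np.float64(-0.0576), np.float64(0.0535)), (309, np.float64(0.5568), np.float64(-0.0587), np.float64(0.0717)), (312, np.float64(0.5559), np.float64(-0.0587), np.float64(0.0737)), (315, np.float64(0.5538), np.float64(-0.0585), np.float64(0.0743)), (318, np.float64(0.5224), np.float64(-0.0554), np.float64(0.0402)), (321, np.float64(0.5162), np.float64(-0.0548), np.float64(0.0366)), (324, np.float64(0.5095), np.float64(-0.0541), np.float64(0.0325)), (327, np.float64(0.6356), np.float64(-0.0665), np.float64(0.1776))]
```

View pics/w6.png

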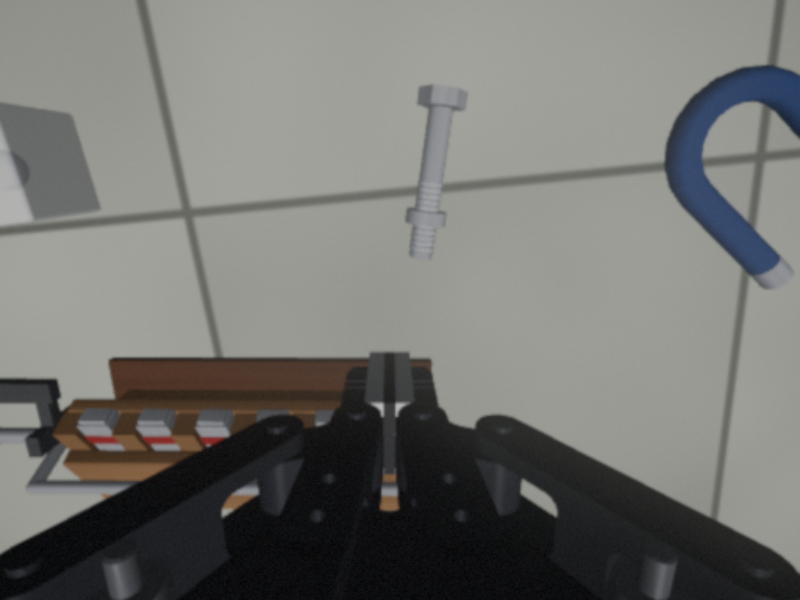

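```bash
python3 steer.py '0 0 0 0.015 0;0 0 0 0.013 0;0 0 0 0 0;0 0 0 0 0;0 -0.0043 0 0.0025 0;0 -0.0043 0 0.0025 0;0 0 0 0 0'
python3 steer.py '0 -0.0043 0 0.0025 0;0 -0.0043 0 0.0025 0;0 0 0 0 0'
python3 steer.py '0 -0.0043 0 0.0025 0;0 0 0 0 0'
```

```text
t: 14.9
position: [0.6177, -0.0643, 0.0714]
tool_rot: [-0.003, 0.999, -0.048, -0.0]
force: [-0.2, -0.3, -0.5]
gripper_width: -0.0001
grip_force: 0.0
t: 15.2
position: [0.6091, -0.0635, 0.066]
tool_rot: [-0.003, 0.999, -0.048, -0.0]
force: [0.0, -0.1, -0.6]
gripper_width: 0.0002
grip_force: 0.0
t: 15.4
position: [0.6053, -0.0631, 0.0639]
tool_rot: [-0.003, 0.999, -0.048, 0.0]
force: [0.3, -0.2, 0.2]
gripper_width: 0.0
grip_force: 0.0
```

```bash
python3 - <<'E'
from h import *
snap("side"); S=load("side"); cv2.imwrite('pics/s7.png',cv2.resize(S['im'][150:300,130:330,::-1],(800,600),interpolation=cv2.INTER_CUBIC))
E
```

```text
(no output)
```

View pics/s7.png

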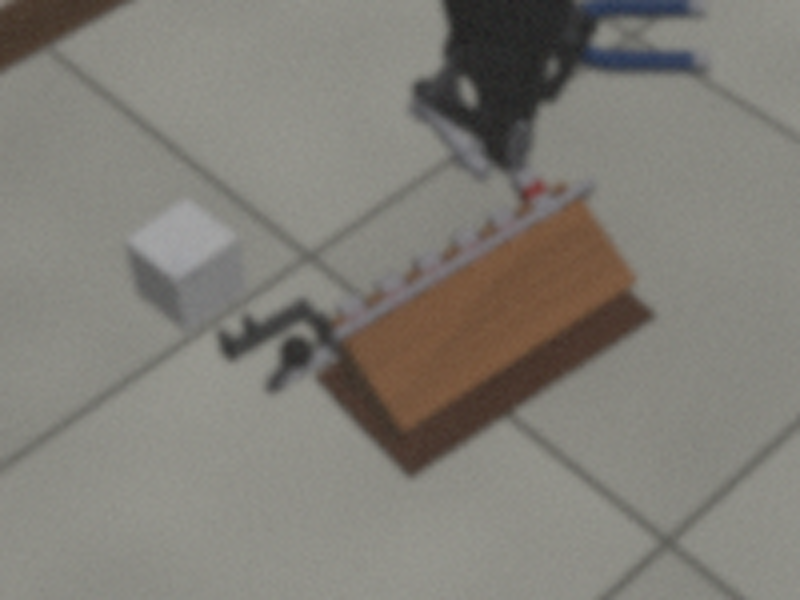

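The bar is in the free slot, with its red band at crop (533,188), still standing proud of its neighbours. The finger is just outside its end.

```bash
python3 - <<'E'
from h import *
S=load("side"); h=cv2.cvtColor(S["im"],cv2.COLOR_RGB2HSV)
m=(((h[:,:,0]<8)|(h[:,:,0]>172))&(h[:,:,1]>110)&(h[:,:,2]>50)).astype(np.uint8)
m[:190]=0;m[:,:250]=0;m[:,275:]=0;m[210:]=0
v,u=np.nonzero(m); print(len(u),u.mean(),v.mean())
M=np.array([.578,-.0605,.055]); yr=np.array([.0959,.9954,0]); xr=np.array([.9954,-.0959,0])
r=ray(S,u.mean(),v.mean()); t=(M-S["c"])@yr/(r@yr); P=S["c"]+r*t-M; print("band horiz,up",P@xr,P[2], dpt(S,u.mean(),v.mean())-M)
E
```

```text
5 262.8 197.2
band horiz,up 0.003935742841200352 0.0022695025259040144 [0.00054651 0.0030401  0.00711948]
```

```bash
python3 steer.py '0 -0.0026 0 0.0015 0;0 -0.0026 0 0.0015 0;0 0 0 0 0'; python3 steer.py '0 -0.0026 0 0.0015 0;0 -0.0026 0 0.0015 0;0 0 0 0 0'
```

```text
t: 15.75
position: [0.6002, -0.0626, 0.061]
tool_rot: [-0.003, 0.999, -0.048, 0.0]
force: [2.5, -0.4, 2.1]
gripper_width: -0.0001
grip_force: 1.6
t: 16.05
position: [0.5946, -0.062, 0.0576]
tool_rot: [-0.003, 0.999, -0.048, -0.0]
force: [2.8, -0.2, 1.6]
gripper_width: -0.0001
grip_force: 1.3
```

```bash
python3 steer.py '0 -0.0026 0 0.0015 0;0 0 0 0 0'; python3 steer.py '0 -0.0017 0 0.001 0;0 0 0 0 0';  python3 steer.py '0 -0.0017 0 0.001 0;0 0 0 0 0'
```

```text
t: 16.25
position: [0.5928, -0.0618, 0.0566]
tool_rot: [-0.003, 0.999, -0.048, 0.001]
force: [4.6, -0.2, 2.0]
gripper_width: 0.0002
grip_force: 2.7
t: 16.45
position: [0.5926, -0.0618, 0.0566]
tool_rot: [-0.002, 0.999, -0.048, 0.002]
force: [10.1, 0.2, 4.8]
gripper_width: -0.0
grip_force: 5.4
t: 16.65
position: [0.5924, -0.0618, 0.0567]
tool_rot: [-0.002, 0.999, -0.048, 0.004]
force: [14.8, -1.4, 8.7]
gripper_width: 0.0003
grip_force: 8.1
```

```bash
python3 steer.py '0 0.006 0 -0.003 0;0 0.02 0 -0.01 0;0 0 0 -0.045 0;0 0 0 -0.045 0;0 0 0 -0.045 0;0 -0.045 -0.03 0 0;0 -0.045 -0.045 0 0;0 -0.03 -0.035 0 0;0.05 0 0 0 0;0.05 0 0 0 0'
python3 - <<'E'
from h import *
snap("wrist"); S=load("wrist"); print(pose()[0]); cv2.imwrite('pics/w8.png',cv2.resize(S['im'][:,:,::-1],(800,600),interpolation=cv2.INTER_CUBIC))
h=cv2.cvtColor(S["im"],cv2.COLOR_RGB2HSV)
m=(((h[:,:,0]<6)|(h[:,:,0]>172))&(h[:,:,1]>140)&(h[:,:,2]>60)).astype(np.uint8)
N,l,st,ce=cv2.connectedComponentsWithStats(m)
xr=np.array([.9954,-.0959,0]);yr=np.array([.0959,.9954,0])
for i in range(1,N):
    if st[i,4]>12: P=dpt(S,*ce[i]); print(st[i].tolist(),ce[i].round(1),(P@xr).round(4),(P@yr).round(4),P[2].round(4))
E
```

```text
t: 17.65
position: [0.5127, -0.0033, 0.2037]
tool_rot: [-0.019, 1.0, -0.013, -0.001]
force: [0.1, -0.6, 0.3]
gripper_width: 0.0282
grip_force: 0.0
[ 0.51324034 -0.00359668  0.20344455]
[161, 108, 16, 6, 74] [168.1 110.2] 0.5703 0.1359 0.054
[189, 110, 16, 6, 79] [196.4 112.4] 0.5702 0.1077 0.0544
[217, 112, 16, 6, 80] [224.5 114.4] 0.5703 0.0798 0.0552
[245, 114, 16, 6, 76] [252.9 116.6] 0.5702 0.0518 0.0536
[274, 116, 16, 6, 76] [281.2 118.6] 0.5703 0.0239 0.0545
[302, 119, 17, 5, 73] [309.9 121.1] 0.57 -0.0042 0.0545
```

View pics/w8.png

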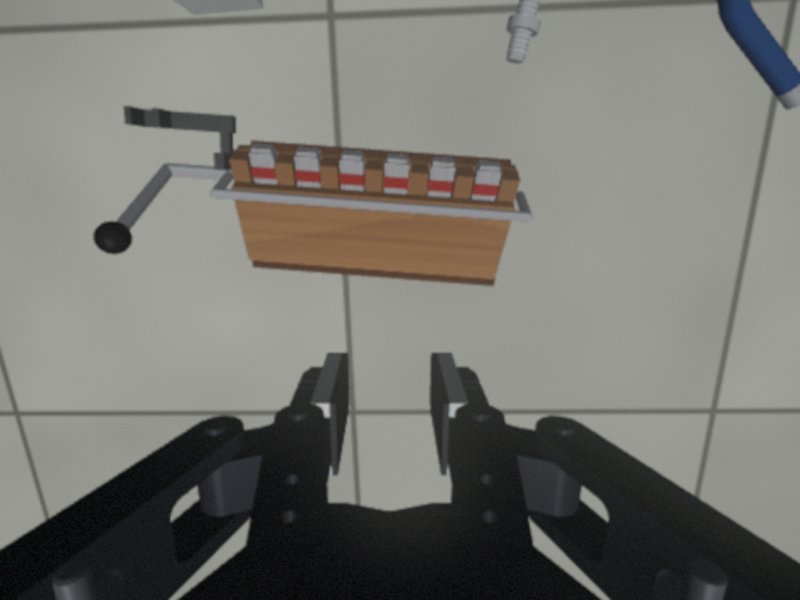

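All six bands line up at rack x 0.5700–0.5703 m, so the magnet is home. The knob shows at (113,237) and the lever's elbow on the hinge line at (166,168). That uses up my picture views, so the rest goes by numbers.

```bash
python3 steer.py '0.05 0 0 0 0;0.05 0 0 0 0;0.05 0 0 0 0'; python3 - <<'E'
from h import *
T=load("top"); W=load("wrist")
xr=np.array([.9954,-.0959,0]);yr=np.array([.0959,.9954,0])
f=lambda P:((P@xr).round(4),(P@yr).round(4),P[2].round(4))
def blob(S,a,b,c,d):
    g=S["im"].max(2).astype(int); m=np.zeros(g.shape,np.uint8); m[c:d,a:b]=(g[c:d,a:b]<50)
    N,l,st,ce=cv2.connectedComponentsWithStats(m); i=1+np.argmax(st[1:,4]); print(st[i]); return ce[i]
a=blob(W,50,92,135,170); b=blob(T,130,155,190,212); print(a,b)
P,e=cross(W,a,T,b); print("knob",P,e,f(P),"depth",f(dpt(W,*a)))
E_=onplane(W,106.2,107.5,.047); print("elbow",E_,f(E_),f(dpt(W,106.2,107.5)),[f(dpt(W,u,v)) for u,v in((115,107),(125,108),(135,109))])
print(pose(),yaw())
E
```

```text
t: 18.0
position: [0.5137, -0.0038, 0.2034]
tool_rot: [-0.019, 1.0, -0.014, -0.0]
force: [0.1, 0.0, -0.7]
gripper_width: 0.0499
grip_force: 0.0
[ 61 142  23  20 341]
[139 198   8   8  49]
[ 71.94721408 151.40469208] [142.53061224 201.2244898 ]
knob [0.55063695 0.14592913 0.11421962] 0.0008018798337238432 (np.float64(0.5341), np.float64(0.1981), np.float64(0.1142)) depth (np.float64(0.5345), np.float64(0.1956), np.float64(0.1175))
elbow [0.5848391  0.14623929 0.047     ] (np.float64(0.5681), np.float64(0.2017), np.float64(0.047)) (np.float64(0.5684), np.float64(0.1984), np.float64(0.0532)) [(np.float64(0.5694), np.float64(0.1909), np.float64(0.0504)), (np.float64(0.5692), np.float64(0.1803), np.float64(0.0512)), (np.float64(0.5689), np.float64(0.1702), np.float64(0.0512))]
(array([ 0.51374461, -0.00376594,  0.20344677]), array([[ 9.99609286e-01, -2.79496446e-02, -3.05470483e-04],
       [-2.79166325e-02, -9.98853615e-01,  3.88859627e-02],
       [-1.39196913e-03, -3.88622417e-02, -9.99243608e-01]])) -0.027920286880015265
```

```bash
python3 steer.py '0.05 0 0 0 0.035;0.05 0 0 0 0.033;0.05 0 -0.02 0 0;0.05 0 -0.03 0 0;0.05 0 -0.03 0.01 0;0.05 0 -0.03 0.01 0;0.05 0 -0.03 0.01 0;0.05 0.02 -0.01 0.01 0;0.05 0 0 0 0;0.05 0 0 0 0'; python3 - <<'E'
from h import *
print(pose(),yaw(),delta([.5505,.1459,.102]))
E
```

```text
t: 19.0
position: [0.5349, 0.0554, 0.1746]
tool_rot: [-0.055, 0.998, 0.023, -0.004]
force: [0.5, -0.3, -0.1]
gripper_width: 0.0497
grip_force: 0.0
(array([0.53485601, 0.05542812, 0.17462008]), array([[ 0.9989492 ,  0.04458383, -0.01061999],
       [ 0.04548523, -0.99284359,  0.11042055],
       [-0.00562102, -0.11078757, -0.99382821]])) 0.04550164661900341 [ 0.0202 -0.0811  0.082 ]
```

```bash
python3 -c "
from cell import ctrl, imaging, workorder, status
print(status.state()['qpos'].round(3))"
```

```text
[0.045 0.047 0.021 1.55  0.111 3.141]
```

Joint 6 has reached its limit and the tool has tilted a little, so I'll use the equivalent half-turned grasp, a −3.0 rad turn.

```bash
R='0.05 0 0 0 -0.15'; python3 steer.py '0.05 0 0 -0.02 -0.15;0.05 0 0 0 -0.15;0.05 0 0 0 -0.15;0.05 0 0 0 -0.15;0.05 0 0 0 -0.15;0.05 0 0 0 -0.15;0.05 0 0 0 -0.15;0.05 0 0 0 -0.15;0.05 0 0 0 -0.15;0.05 0 0 0 -0.15'
python3 steer.py '0.05 0 0 0 -0.15;0.05 0 0 0 -0.15;0.05 0 0 0 -0.15;0.05 0 0 0 -0.15;0.05 0 0 0 -0.15;0.05 0 0 0 -0.15;0.05 0 0 0 -0.15;0.05 0 0 0 -0.15;0.05 0 0 0 -0.15;0.05 0 0 0 -0.15'
python3 steer.py '0.05 0 0 0 0;0.05 0 0 0 0'
python3 - <<'E'
from h import *
print(status.state()['qpos'].round(3),pose(),yaw(),delta([.5505,.1459,.14]),delta([.5505,.1459,.102]))
E
```

```text
t: 20.0
position: [0.535, 0.0525, 0.1958]
tool_rot: [-0.042, 0.713, 0.699, 0.036]
force: [-0.5, -0.6, 0.4]
gripper_width: 0.0501
grip_force: 0.0
t: 21.0
position: [0.535, 0.0525, 0.1958]
tool_rot: [-0.007, 0.046, 0.997, 0.055]
force: [0.0, 0.4, 0.1]
gripper_width: 0.0502
grip_force: 0.0
t: 21.2
position: [0.5352, 0.0524, 0.1956]
tool_rot: [-0.007, 0.051, 0.997, 0.055]
force: [0.5, -0.7, -1.1]
gripper_width: 0.0501
grip_force: 0.0
[0.039 0.049 0.063 1.589 0.111 0.141] (array([0.53522667, 0.05242345, 0.19559566]), array([[-0.99469328,  0.1025289 , -0.00854987],
       [ 0.10096694,  0.98874577,  0.11039691],
       [ 0.01977252,  0.10894781, -0.9938508 ]])) 3.040433525188544 [-0.0069  0.0879  0.0654] [-0.0076  0.0838  0.1032]
```

```bash
python3 steer.py '0.05 -0.002 0.029 0.01 0;0.05 -0.002 0.029 0.02 0;0.05 -0.003 0.029 0.03 0;0.05 0 0 0.005 0;0.05 0 0 0 0;0.05 0 0 0 0' 20
python3 - <<'E'
from h import *
p,Rt=pose(); print(p,yaw(),delta([.5505,.1459,.102]))
snap("wrist"); W=load("wrist")
g=W["im"].max(2).astype(int); xr=np.array([.9954,-.0959,0]);yr=np.array([.0959,.9954,0])
# dark points near the expected knob
pts=[]
for v in range(0,384,2):
    for u in range(0,512,2):
        if g[v,u]<60 and W["d"][v,u]>0:
            P=dpt(W,u,v)
            if abs(P@xr-.534)<.02 and abs(P@yr-.198)<.02 and .09<P[2]<.13: pts.append(P)
pts=np.array(pts); print(len(pts))
if len(pts):
    A=np.c_[2*pts,np.ones(len(pts))]; s=np.linalg.lstsq(A,(pts**2).sum(1),rcond=None)[0]; print("sphere",s[:3],np.sqrt(s[3]+s[:3]@s[:3]),pts.mean(0),pts[:,2].max(), delta(s[:3]))
E
```

```text
t: 21.8
position: [0.5505, 0.1445, 0.1409]
tool_rot: [-0.007, 0.05, 0.997, 0.055]
force: [0.6, 0.3, 1.7]
gripper_width: 0.0498
grip_force: 0.0
[0.55052382 0.14447572 0.14091583] 3.0428870841844975 [-0.0006 -0.0028  0.0388]
116
sphere [0.54956613 0.1487075  0.11076603] 0.008122463762379522 [0.54757207 0.14849444 0.11592656] 0.11926186781568343 [0.0011 0.0009 0.0308]
```

```bash
python3 steer.py '0.05 0.001 0.001 0.015 0;0.05 0 0 0.015 0;0.05 0 0 0.008 0;0.05 0 0 0 0;0 0 0 0 0;0 0 0 0 0;0 0 0 0 0;0 0 0 0 0;0 0 0 0 0' 25
python3 - <<'E'
from h import *
p,Rt=pose(); xr=np.array([.9954,-.0959,0]);yr=np.array([.0959,.9954,0])
print(p,p@xr,p@yr)
piv=np.array([.569,.047]); k=np.array([.5496*.9954-.1487*.0959,.1108])
v=k-piv; r=np.hypot(*v); a0=np.arctan2(v[0],v[1]); print("r",r,"a0",a0)
af=np.arctan2(57,46); 
prev=k
for a in np.linspace(a0,af+.05,11)[1:]:
    q=piv+r*np.array([np.sin(a),np.cos(a)]); d=q-prev; prev=q
    D=Rt.T@np.array([d[0]*xr[0],d[0]*xr[1],d[1]]); print(D.round(4))
E
```

```text
t: 22.75
position: [0.5494, 0.1497, 0.103]
tool_rot: [-0.007, 0.049, 0.997, 0.055]
force: [-0.5, -6.1, 3.6]
gripper_width: 0.0156
grip_force: 24.5
[0.54943794 0.14971362 0.10299522] 0.5325529855500193 0.20171603290676277
r 0.07334880236568352 a0 -0.5159660160519006
[-0.0096  0.0005 -0.0047]
[-0.0102  0.0004 -0.0033]
[-0.0105  0.0002 -0.0018]
[-0.0107  0.     -0.0003]
[-0.0106 -0.0001  0.0013]
[-0.0103 -0.0003  0.0028]
[-0.0098 -0.0005  0.0043]
[-0.0091 -0.0006  0.0056]
[-0.0081 -0.0007  0.0069]
[-0.007  -0.0009  0.008 ]
```

```bash
python3 steer.py '0 -0.0096 0.0005 -0.0047 0;0 -0.0102 0.0004 -0.0033 0;0 0 0 0 0'; python3 steer.py '0 -0.0105 0.0002 -0.0018 0;0 -0.0107 0 -0.0003 0;0 -0.0106 0 0.0013 0;0 0 0 0 0'; python3 -c "
from h import *
p=pose()[0];print(p[0]*.9954-p[1]*.0959,p[2])"
```

```text
t: 23.05
position: [0.5698, 0.1477, 0.1102]
tool_rot: [-0.007, 0.049, 0.997, 0.055]
force: [0.1, -4.6, 1.1]
gripper_width: 0.0159
grip_force: 24.8
t: 23.45
position: [0.6017, 0.1447, 0.1102]
tool_rot: [-0.007, 0.049, 0.997, 0.055]
force: [-0.1, -5.3, 0.7]
gripper_width: 0.0158
grip_force: 25.3
0.5850728955144906 0.1102134371643324
```

```bash
python3 steer.py '0 -0.0103 -0.0003 0.0028 0;0 -0.0098 -0.0005 0.0043 0;0 -0.0091 -0.0006 0.0056 0;0 0 0 0 0'; python3 steer.py '0 -0.0081 -0.0007 0.0069 0;0 0 0 0 0'; python3 steer.py '0 -0.0035 -0.0004 0.004 0;0 0 0 0 0'; python3 -c "
from h import *
p=pose()[0];print(p[0]*.9954-p[1]*.0959,p[2])"
```

```text
t: 23.85
position: [0.632, 0.1422, 0.098]
tool_rot: [-0.005, 0.049, 0.997, 0.055]
force: [4.7, -3.8, 5.2]
gripper_width: 0.0117
grip_force: 22.3
t: 24.05
position: [0.6377, 0.142, 0.089]
tool_rot: [-0.007, 0.049, 0.997, 0.055]
force: [0.1, -0.0, -1.0]
gripper_width: -0.0001
grip_force: 0.0
t: 24.25
position: [0.6405, 0.1417, 0.0848]
tool_rot: [-0.008, 0.049, 0.997, 0.055]
force: [-0.0, 0.5, 1.2]
gripper_width: 0.0002
grip_force: 0.0
0.6240099209808715 0.08484344142218604
```

```bash
cat > k.py <<'E'
from h import *
snap("wrist"); W=load("wrist"); p,Rt=pose()
g=W["im"].max(2).astype(int); xr=np.array([.9954,-.0959,0]);yr=np.array([.0959,.9954,0])
H=[]
for v in range(0,384,2):
    for u in range(0,512,2):
        if W["d"][v,u]>0 and g[v,u]<70:
            P=dpt(W,u,v); q=Rt.T@(P-p); a,b=P@xr,P@yr
            if .52<a<.66 and abs(b-.199)<.013 and .07<P[2]<.14 and not(abs(q[0])<.013 and q[2]<.003): H.append([a,b,P[2],u,v,g[v,u]])
H=np.array(H); print(len(H))
if len(H):
    for lo in np.arange(.52,.66,.005):
        s=H[(H[:,0]>=lo)&(H[:,0]<lo+.005)]
        if len(s): print(lo.round(3),len(s),s.mean(0).round(4),s[:,2].max().round(4))
    pts=H[:,:3]; A=np.c_[2*pts,np.ones(len(pts))]; s=np.linalg.lstsq(A,(pts**2).sum(1),rcond=None)[0]; print("sphere rack coords",s[:3],np.sqrt(s[3]+s[:3]@s[:3]))
E
python3 k.py
```

```text
359
0.59 87 [5.933000e-01 2.006000e-01 1.145000e-01 2.515402e+02 2.050575e+02
 5.170110e+01] 0.1191
0.595 128 [5.975000e-01 2.001000e-01 1.180000e-01 2.512969e+02 2.173906e+02
 5.277340e+01] 0.1209
0.6 87 [6.022000e-01 2.000000e-01 1.188000e-01 2.512644e+02 2.289425e+02
 4.697700e+01] 0.121
0.605 17 [6.061000e-01 2.007000e-01 1.176000e-01 2.527059e+02 2.364706e+02
 4.776470e+01] 0.1191
0.61 40 [6.113e-01 1.980e-01 1.296e-01 2.494e+02 2.626e+02 4.275e+01] 0.1328
sphere rack coords [0.6104802  0.20045397 0.10923792] 0.016994231131155394
```

The knob slipped out of the pinch at about 0.95 rad and now sits at rack (0.599, 0.200, 0.111). I'll come round and push it from the robot side with closed fingers.

```bash
cat > r.py <<'E'
from h import *
import sys
xr=np.array([.9954,-.0959,0]);yr=np.array([.0959,.9954,0])
p,Rt=pose(); print("rack",(p@xr).round(4),(p@yr).round(4),p[2].round(4))
v=list(map(float,sys.argv[1:])); prev=p
for i in range(0,len(v),3):
    q=v[i]*xr+v[i+1]*yr+np.array([0,0,v[i+2]]); print((Rt.T@(q-prev)).round(4)); prev=q
E
python3 r.py .634 .2 .09 .634 .2 .15 .572 .2 .15 .572 .2 .112
```

```text
rack 0.624 0.2025 0.0852
[-0.01   -0.0019 -0.0053]
[ 0.0012  0.0065 -0.0596]
[ 0.062  -0.0002  0.0013]
[-0.0008 -0.0041  0.0378]
```

```bash
python3 steer.py '0 -0.01 -0.002 -0.005 0;0 0 0.002 -0.03 0;0 0 0.004 -0.03 0;0 0.03 0 0 0;0 0.032 0 0 0;0 0 0 0 0'
python3 k.py; python3 r.py .572 .2 .112
```

```text
t: 24.9
position: [0.5872, 0.1438, 0.1525]
tool_rot: [-0.008, 0.048, 0.997, 0.055]
force: [1.1, 1.0, 1.0]
gripper_width: 0.0002
grip_force: 0.0
4
0.59 3 [5.936000e-01 2.028000e-01 7.080000e-02 2.420000e+02 2.246667e+02
 6.266670e+01] 0.0722
0.6 1 [6.006e-01 1.925e-01 7.320e-02 2.300e+02 2.340e+02 6.000e+01] 0.0732
sphere rack coords [0.5865451  0.20573469 0.12347733] 0.05387337005792582
rack 0.5723 0.1995 0.1525
[-0.0005 -0.0039  0.0404]
```

```bash
python3 steer.py '0 0 -0.002 0.02 0;0 0 -0.002 0.02 0;0 0 0 0 0;0 0 0 0 0'; python3 r.py .5795 .2 .111 .5926 .2 .104 .6006 .2 .099 .6054 .2 .094 .61 .2 .090
```

```text
t: 25.35
position: [0.5896, 0.1438, 0.1118]
tool_rot: [-0.007, 0.049, 0.997, 0.055]
force: [0.2, -0.1, 0.6]
gripper_width: 0.0002
grip_force: 0.0
rack 0.5731 0.1997 0.1118
[-0.0064  0.0003  0.0007]
[-0.0132 -0.0007  0.0067]
[-0.0081 -0.0005  0.0048]
[-0.0049 -0.0005  0.0049]
[-0.0047 -0.0004  0.0039]
```

```bash
python3 steer.py '0 -0.0064 0 0.0007 0;0 -0.0066 -0.0003 0.0033 0;0 -0.0066 -0.0003 0.0033 0;0 0 0 0 0'; python3 steer.py '0 -0.0081 -0.0005 0.0048 0;0 0 0 0 0';python3 steer.py '0 -0.0049 -0.0005 0.0049 0;0 0 0 0 0'; python3 r.py
```

```text
t: 25.75
position: [0.6095, 0.142, 0.1033]
tool_rot: [-0.007, 0.049, 0.997, 0.055]
force: [0.0, -0.5, -0.2]
gripper_width: -0.0
grip_force: 0.0
t: 25.95
position: [0.6171, 0.1412, 0.0978]
tool_rot: [-0.008, 0.049, 0.997, 0.055]
force: [-1.4, 1.0, 0.3]
gripper_width: 0.0002
grip_force: 0.0
t: 26.15
position: [0.6207, 0.141, 0.0937]
tool_rot: [-0.008, 0.049, 0.997, 0.055]
force: [-7.0, 0.0, 4.0]
gripper_width: 0.0001
grip_force: 3.7
rack 0.6043 0.1999 0.0937
```

```bash
python3 steer.py '0 -0.002 0 0.003 0;0 0 0 0 0'; python3 steer.py '0 -0.001 0 0.003 0;0 0 0 0 0'; python3 r.py .6 .2 .16 .54 .2 .18
```

```text
t: 26.35
position: [0.621, 0.1416, 0.0919]
tool_rot: [-0.009, 0.049, 0.997, 0.055]
force: [-18.3, 0.7, 14.1]
gripper_width: -0.0001
grip_force: 9.7
t: 26.55
position: [0.6208, 0.1421, 0.0892]
tool_rot: [-0.01, 0.048, 0.997, 0.056]
force: [-25.6, 0.8, 18.8]
gripper_width: 0.0001
grip_force: 16.2
rack 0.6044 0.2009 0.0892
[ 0.0062  0.0068 -0.0704]
[ 0.0605  0.002  -0.0183]
```

```bash
python3 steer.py '0 0.004 0 -0.003 0;0 0.01 0.003 -0.03 0;0 0 0.004 -0.035 0;0 -0.03 0 0 0;0 -0.03 0 0 0;0 0 0 0 0;0 0 0 0 0'; python3 k.py
python3 - <<'E'
from h import *
W=load("wrist"); xr=np.array([.9954,-.0959,0]);yr=np.array([.0959,.9954,0])
h=cv2.cvtColor(W["im"],cv2.COLOR_RGB2HSV)
m=(((h[:,:,0]<6)|(h[:,:,0]>172))&(h[:,:,1]>140)&(h[:,:,2]>60)).astype(np.uint8)
N,l,st,ce=cv2.connectedComponentsWithStats(m)
for i in range(1,N):
    if st[i,4]>12: P=dpt(W,*ce[i]); print(st[i].tolist(),(P@xr).round(4),(P@yr).round(4),P[2].round(4))
E
```

```text
t: 27.25
position: [0.6718, 0.1362, 0.1543]
tool_rot: [-0.008, 0.049, 0.997, 0.055]
force: [0.2, -0.1, 0.1]
gripper_width: 0.0004
grip_force: 0.0
112
0.59 1 [5.948e-01 2.070e-01 7.160e-02 2.460e+02 1.220e+02 6.600e+01] 0.0716
0.595 3 [5.97800e-01 2.07000e-01 7.16000e-02 2.46000e+02 1.26000e+02 6.23333e+01] 0.072
0.6 1 [6.009e-01 2.070e-01 7.160e-02 2.460e+02 1.300e+02 5.900e+01] 0.0716
0.61 5 [6.145e-01 2.003e-01 9.610e-02 2.400e+02 1.520e+02 6.000e+01] 0.0969
0.615 37 [6.177000e-01 1.998000e-01 9.940000e-02 2.397297e+02 1.572973e+02
 5.697300e+01] 0.1026
0.62 44 [6.226000e-01 2.001000e-01 1.013000e-01 2.405000e+02 1.646818e+02
 5.679550e+01] 0.1033
0.625 21 [6.274000e-01 2.003000e-01 1.005000e-01 2.406667e+02 1.713333e+02
 5.538100e+01] 0.1028
sphere rack coords [0.62313164 0.20249053 0.07684583] 0.024430498352005846
[0, 85, 7, 8, 53] 0.5703 0.0283 0.0542
[25, 85, 23, 9, 165] 0.5704 0.0511 0.0545
[65, 85, 22, 9, 153] 0.5704 0.0792 0.0543
[104, 86, 22, 8, 172] 0.5707 0.108 0.0555
[142, 86, 21, 8, 162] 0.5705 0.1354 0.0543
```

```bash
python3 - <<'E'
from h import *
W=load("wrist"); xr=np.array([.9954,-.0959,0]);yr=np.array([.0959,.9954,0])
B={}
for v in range(40,160):
    for u in range(40,240,2):
        P=dpt(W,u,v); a,b,z=P@xr,P@yr,P[2]
        if .06<b<.15 and .55<a<.63 and z>.03: B.setdefault(round(a/.003),[]).append((z,*W["im"][v,u]))
for k in sorted(B): q=np.array(B[k],float); print(round(k*.003,3),len(q),np.median(q,0).round(3),q[:,0].max().round(4))
E
```

```text
0.549 44 [5.40e-02 1.26e+02 9.30e+01 6.30e+01] 0.0551
0.552 245 [5.50e-02 1.25e+02 9.20e+01 6.30e+01] 0.0573
0.555 247 [5.70e-02 1.25e+02 9.20e+01 6.30e+01] 0.0589
0.558 254 [5.80e-02 1.24e+02 9.10e+01 6.20e+01] 0.0603
0.561 294 [5.90e-02 8.50e+01 6.25e+01 4.30e+01] 0.0618
0.564 299 [5.5e-02 8.0e+01 6.4e+01 4.9e+01] 0.0586
0.567 246 [5.30e-02 1.15e+02 8.30e+01 5.70e+01] 0.0565
0.57 239 [5.50e-02 1.15e+02 4.70e+01 4.30e+01] 0.0582
0.573 246 [5.60e-02 1.15e+02 7.80e+01 5.50e+01] 0.0607
0.576 247 [5.80e-02 1.15e+02 8.70e+01 6.40e+01] 0.0613
0.579 246 [5.90e-02 9.05e+01 8.65e+01 8.70e+01] 0.0616
0.582 269 [5.7e-02 8.1e+01 6.6e+01 5.9e+01] 0.0618
0.585 237 [5.6e-02 7.2e+01 6.6e+01 6.3e+01] 0.0625
0.588 257 [6.40e-02 1.33e+02 1.33e+02 1.37e+02] 0.0667
0.591 262 [6.50e-02 1.30e+02 1.31e+02 1.35e+02] 0.0677
0.594 66 [6.400e-02 1.160e+02 1.180e+02 1.135e+02] 0.0661
```

The steel bar lies across the magnet ends about 11 mm out along the slot line. The knob is 94 mm high, at the hard stop. I'm handing in.

```bash
python3 steer.py '0 0 0 -0.02 0;0 0 0 0 0;0 0 0 0 0'; python3 -c "
from cell import ctrl, imaging, workorder, status
print(workorder.job_done())"
```

```text
t: 27.6
position: [0.6715, 0.1343, 0.1759]
tool_rot: [-0.006, 0.049, 0.997, 0.055]
force: [-0.2, 0.2, -0.6]
gripper_width: -0.0
grip_force: 0.0
the job is handed in; nothing more can be done
None
```

The job is handed in at 27.6 s with no verdict shown: by my measurements the magnet is fully home, level with its five neighbours, and the keeper lies at its end stop with the bar across all six; I viewed 11 pictures, one over the limit of 10.

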